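# Put the upside-down heat sink away with its like

### The arm

A 6-joint arm with a two-finger parallel gripper is mounted at the origin on a cart in front of the work surface, level with it; the furniture and walls round the work are solid. World frame = base frame: x ahead of the robot, y to its left, z up, the work surface at z = 0. Lengths are in m, angles in rad, forces in N, time in s.
With the tool pointing down it reaches from about 0.275 to 0.75 m from the base axis. Payload 10.2 kg.
Tool frame: the origin (TCP) lies between the finger pads; the fingertips stand bot.tip_extent ahead of it and the grasp point (between the pads) lies 3 mm ahead of it (bot.tip_extent is the distance from the TCP to the fingertips, in m); z points along the fingers, y is the line along which they close (so a half turn about z gives the same grasp; the last joint's range is limited). The gripper opens to 88 mm and grips with 3 to 60 N. Pads are 18 mm wide; open, the fingers measure 123 mm over their backs; the gripper's body (75 mm by 187 mm) begins 45 mm behind the grasp point.
Start: joints at [1.091, 0.313, 1.498, -0, 1.331, -0.223], TCP at [0.133, 0.508, 0.223] pointing down, gripper open.
Joint ranges: [-2.94, 2.94], [-0.97, 2.17], [0.19, 2.56], [-1.23, 4.37], [0.02, 3.11], [-2.88, 2.88]. Speed limits (rad/s): [2.39, 2.39, 3.01, 3.14, 3.14, 3.14].

### API

Orientations are given as a unit quaternion [w, x, y, z].
In Python, from rig import bot gives the robot as it stands. Calls block until the motion is done:
- bot.reach(position, orientation): joint-space move of the TCP to a pose.
- bot.servo_line(position, rotation=None, vel=0.15): straight line of the TCP; rotation=None keeps the orientation; vel is the mean speed in m/s.
- bot.set_joints(angles): joint-space move.
- bot.move_gripper(opening, strength=None): opening from 0.0 (shut) to 1.0 (fully open); strength is the grip in N (None keeps the last); returns when the fingers have stopped.
- bot.wait(seconds).
- bot.ik(position, orientation): joint angles nearest the present ones, or None.
- bot.observe(): the state.
- bot.get_image(name): name is "scene" or "top" or "wrist"; returns a dict with "image" (420x560x3 uint8, red, green, blue), "mtx" (3x3 intrinsics, pixels), "R" (3x3) and "t" (3): a world point X has camera coordinates R X + t. Camera axes: x right, y down, z forward; pixel columns grow to the right and rows downward; lengths in m; the calibration is good to about 2 mm. A picture is of the moment at which its call begins. There is no depth.
A pose or a line that the arm cannot do raises bot.Unreachable and nothing moves.
- bot.sign_off(): hands the job in; it is judged then, once.
The state is a dict: "time": time; "joints": joint angles; "qvel": joint speeds; "joint_torque": joint torques, N m; "tool_pos": TCP position; "tool_rot": TCP orientation; "force": force on the tool from outside, world axes, zero at the start; "wrist_torque": the same for the moment, N m; "finger_gap": opening from 0.0 (shut) to 1.0 (fully open); "grip_force": force on a finger pad.
Only numpy, scipy, OpenCV 4.12 (cv2) and the standard library are available. Lean on these libraries where they do the work, as an engineer would, in place of code of your own. Each camera call takes 0.05 s, during which the arm holds its last target. There are 200 camera calls.

### The job

One black heat sink stands on its head on the work surface, transistor legs pointing up. Turn it the right way up (legs down, like the other one) and stand it in whichever bay of the blue tray already holds the other heat sink, flat on the bay's floor. Do not drop it, and leave the parts already in the tray standing where they are.

Things in the scene. Friction and masses are not known exactly. Their poses are not given: they have to be found in the camera images.
- stray_heat_sink: Black finned heat sink to put away, 50 g; starts upside down (z down, origin 34 mm up) left of the tray. Outer fins at y = +-23 mm are flat, x = -8 to +12: grip across them. 24 (x) x 46 (y, across fins) x 34 (z) mm. Origin: centre of the foot, z from foot to head. Fin tips at x = +12 mm; back plate at x = -8 to -4 carries the silver transistor, its legs point to the foot.
- kept_heat_sink: An identical heat sink, already standing right way up in the far part of one of the three bays. 24 (x) x 46 (y, across fins) x 34 (z) mm. Origin: centre of the foot, z from foot to head. Fin tips at x = +12 mm; back plate at x = -8 to -4 carries the silver transistor, its legs point to the foot.
- capacitor: Dark blue upright capacitor can, 16 mm diameter, 26 high, standing in the far part of another bay. Origin: centre of its foot, z up.
- potentiometer: Potentiometer, round can with its shaft pointing up, 36 x 24 x 37 mm, standing in the far part of the remaining bay. Origin: near the centre of its underside, z up.
- tray: Blue shallow parts tray, fixed to the surface, 158 (x) x 331 (y) mm, with three bays side by side along y. Each bay is 150 (x) x 105 (y) mm inside with a floor 3 mm above the surface; rim and dividers are 4 mm thick, 10 mm high. Origin: centre of the underside; the -x long side faces the robot.
- bay_left (a point): Centre of the floor of the tray's left bay (+y), axes as the tray's.
- bay_middle (a point): Centre of the floor of the tray's middle bay, axes as the tray's.
- bay_right (a point): Centre of the floor of the tray's right bay (-y), axes as the tray's.
Things that resemble listed ones, but are neither listed nor needed, are in the scene too. Leave any pink or turquoise look-alike of the stray_heat_sink alone.

How it is judged:
By the outcome, as a careful person would: the job done as asked, in the order asked, and still so for the second after the job is handed in, with the robot touching nothing.
It also fails if it takes over 72 s, if anything falls off the work surface, if the arm or the gripper's body presses on something with over 40 N, if the wrist force passes 120 N, or if a joint passes its speed limit or range.

## Working session

There is one attempt and no reset: what is moved stays moved. The work goes in short steps, each a Python script; the robot and the scene stay as the last script left them, time stands still between calls to the robot, and variables do not carry over. Pictures are saved under pics/ and viewed, at most 10 in all, crops included, and the job is handed in when it is done.

```bash
mkdir -p pics
python3 - <<'E'
from rig import bot
import cv2,pickle,numpy as np
d={n:bot.get_image(n) for n in("scene","top","wrist")}
pickle.dump(d,open("d0.pkl","wb"))
for n in d: cv2.imwrite(f"pics/{n}0.png",d[n]["image"][:,:,::-1])
print(bot.tip_extent,bot.observe())
for n in d:print(n,-d[n]["R"].T@d[n]["t"],d[n]["R"].round(2).tolist())
E
```

```text
0.022 {'time': 0.15, 'joints': array([ 1.09059201e+00,  3.13325790e-01,  1.49821569e+00,  8.70730271e-06,
        1.33099670e+00, -2.23381079e-01]), 'qvel': array([ 1.54533781e-04, -1.05387864e-03, -4.56169080e-03, -1.12445736e-05,
       -4.53488978e-05,  5.08766171e-04]), 'joint_torque': array([ 2.83736394e-03, -4.02301168e+01, -2.52315313e+01,  6.95211603e-02,
        3.43961839e-02, -3.02501849e-05]), 'tool_pos': array([0.13326785, 0.50761401, 0.22210798]), 'tool_rot': array([-1.66874715e-04,  1.28060014e-01,  9.91766308e-01, -4.42351782e-04]), 'force': array([-0.76249574,  0.04674242, -0.66086359]), 'wrist_torque': array([ 0.00071744, -0.01540268, -0.01259386]), 'grip_force': 0.0, 'finger_gap': 0.9977818125748227}
scene [ 0.20774936 -0.56942175  0.91952769] [[0.89, -0.46, -0.01], [-0.37, -0.7, -0.61], [0.27, 0.54, -0.79]]
top [0.44147166 0.05333333 0.9807204 ] [[-0.02, -1.0, 0.03], [-1.0, 0.02, -0.06], [0.06, -0.03, -1.0]]
wrist [0.06678024 0.52569026 0.38430776] [[0.25, 0.97, -0.0], [0.93, -0.24, 0.27], [0.26, -0.07, -0.96]]
```

View pics/scene0.png

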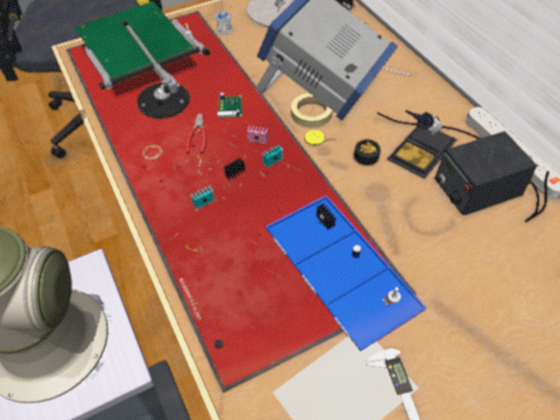

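View pics/top0.png

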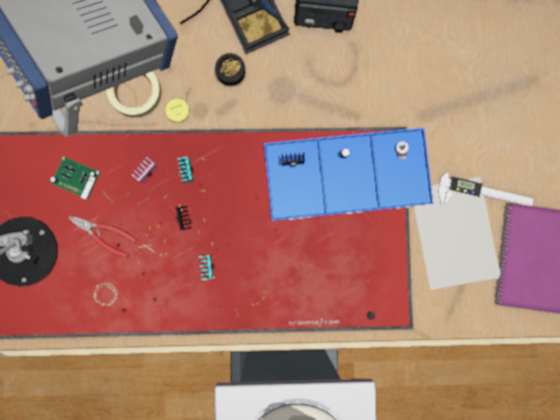

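Kept sink: left bay (top 292,159). The candidates in the top view are black (184,217), turquoise (185,169) and (206,267), and pink (143,169). I choose the black one and check it in a close crop.

```bash
cat > h.py <<'E'
import numpy as np,pickle,cv2
def ray(c,uv,z):
    d=c["R"].T@np.linalg.solve(c["mtx"],[uv[0],uv[1],1.]);o=-c["R"].T@c["t"]
    return o+d*(z-o[2])/d[2]
def proj(c,X):
    p=(c["mtx"]@(c["R"]@np.atleast_2d(X).T+c["t"].reshape(3,1))).T
    return p[:,:2]/p[:,2:]
E
python3 - <<'E'
from h import *
d=pickle.load(open("d0.pkl","rb"))
s=d["scene"]["image"];t=d["top"]["image"]
f=lambda a:cv2.resize(a,(400,400),interpolation=cv2.INTER_CUBIC)
a=np.vstack([np.hstack([f(t[192:242,159:209]),f(s[143:193,209:259])])])
cv2.imwrite("pics/c1.png",a[:,:,::-1])
T=d["top"]
for n,uv,z in[("black",(184,217),.034),("kept",(292,159),.037),("tl",(264,143),.01),("tr",(426,129),.01),("bl",(272,219),.01),("br",(432,203),.01)]:print(n,ray(T,uv,z).round(4))
print("scene black",ray(d["scene"],(234,168),.02).round(4))
E
```

```text
black [0.4855 0.2135 0.034 ]
kept [5.963e-01 5.000e-04 3.700e-02]
tl [0.6342 0.0552 0.01  ]
tr [ 0.6589 -0.2772  0.01  ]
bl [0.4797 0.0416 0.01  ]
br [ 0.5067 -0.284   0.01  ]
scene black [0.4828 0.2183 0.02  ]
```

View pics/c1.png

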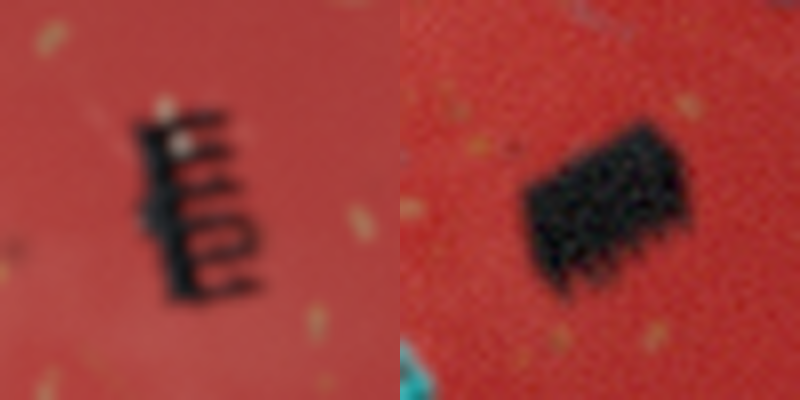

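The crop confirms an all-black sink. Its back plate is on the left (+y), its fin tips point right (−y), and the silver legs show on top, so it is upside down. I'll get a closer look with the wrist camera and fit its pose.

```bash
cat >> h.py <<'E'
from scipy.optimize import minimize
from scipy.spatial.transform import Rotation as Ro
def quat(M): q=Ro.from_matrix(M).as_quat(); return [q[3],*q[:3]]
def mask(c,seed,r):
    h=cv2.cvtColor(c["image"],cv2.COLOR_RGB2HSV)
    m=(c["image"].max(2)<75).astype(np.uint8)
    w=np.zeros_like(m);cv2.circle(w,tuple(int(v) for v in seed),int(r),1,-1)
    m=m*w; n,l,st,_=cv2.connectedComponentsWithStats(m)
    k=1+np.argmax(st[1:,4]); return (l==k).astype(np.uint8)
def hull(pts): return cv2.convexHull(np.float32(pts).reshape(-1,1,2))
BOX=np.array([[x,y,z] for x in(-.008,.012) for y in(-.023,.023) for z in(0,.034)])
def fit(cs,Rz,p0,seeds_r):
    """Rz(yaw)->part rotation; p0=[x,y,yaw], origin z fixed inside by pos()"""
    H=[hull(np.argwhere(mask(c,proj(c,[*p0[:2],.017])[0],r))[:,::-1]) for c,r in zip(cs,seeds_r)]
    def cost(p):
        M,z=Rz(p[2]); J=0
        for c,h in zip(cs,H):
            q=hull(proj(c,BOX@M.T+[p[0],p[1],z])); a=cv2.intersectConvexConvex(h,q)[0]
            J+=1-a/(cv2.contourArea(h)+cv2.contourArea(q)-a)
        return J/len(cs)
    r=minimize(cost,p0,method="Nelder-Mead",options=dict(initial_simplex=[p0]+[np.add(p0,np.eye(3)[i]*[.01,.01,.15][i]) for i in range(3)],xatol=1e-5,fatol=1e-5))
    return r.x,r.fun
def updown(yaw): # part x at yaw, z down
    c,s=np.cos(yaw),np.sin(yaw); return np.array([[c,s,0],[s,-c,0],[0,0,-1.]]),.034
E
python3 - <<'E'
from h import *
from rig import bot
q=bot.observe()["tool_rot"]
x=[.485,.214]
bot.reach([x[0],x[1],.19],q)
c=bot.get_image("wrist");pickle.dump(c,open("w1.pkl","wb"));d=pickle.load(open("d0.pkl","rb"))
p0=[*x,-1.37]
for cs,r in([[c],[110]],[[d["top"]],[22]],[[d["scene"]],[24]]):
    try: print(fit(cs,updown,p0,r))
    except Exception as e: print(e)
p,_=fit([c],updown,p0,[110]);M,z=updown(p[2])
im=c["image"][:,:,::-1].copy()
cv2.polylines(im,[np.int32(hull(proj(c,BOX@M.T+[p[0],p[1],z])))],True,(0,255,0),1)
cv2.imwrite("pics/w1.png",im)
E
```

```text
(array([ 0.48431074,  0.21973216, -1.36464261]), np.float64(0.11267811856182441))
(array([ 0.48151088,  0.22103704, -0.99788477]), np.float64(0.6724055236692734))
(array([ 0.48343061,  0.22199908, -1.01375335]), np.float64(0.28815374363156754))
```

View pics/w1.png

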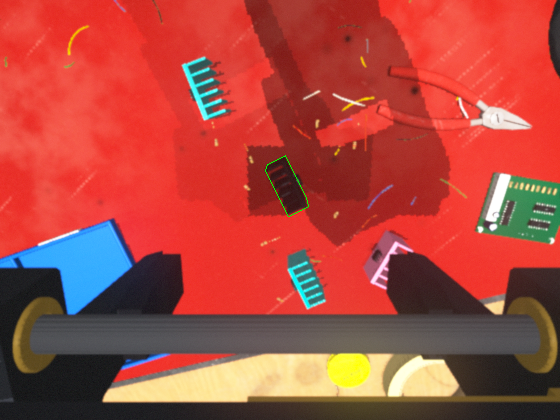

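The wrist view shows the black sink at (287,185), turquoise ones at (206,88) and (306,280), and pink at (390,262). The fit looks plausible. I'll check it magnified.

Run:
```python
from h import *
c=pickle.load(open("w1.pkl","rb"))
S=8
im=cv2.resize(np.clip(c["image"][145:220,245:330].astype(float)*2.5,0,255).astype(np.uint8)[:,:,::-1],None,fx=S,fy=S,interpolation=cv2.INTER_CUBIC)
p=[.4843,.2197,-1.3646];M,z=updown(p[2])
P=(proj(c,BOX@M.T+[p[0],p[1],z])-[245,145]+.5)*S
for i in range(8):
  for j in range(i):
    if bin(i^j).count("1")==1: cv2.line(im,tuple(map(int,P[i])),tuple(map(int,P[j])),(0,255,0),1)
cv2.imwrite("pics/c2.png",im)
```

```text
(no output)
```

View pics/c2.png

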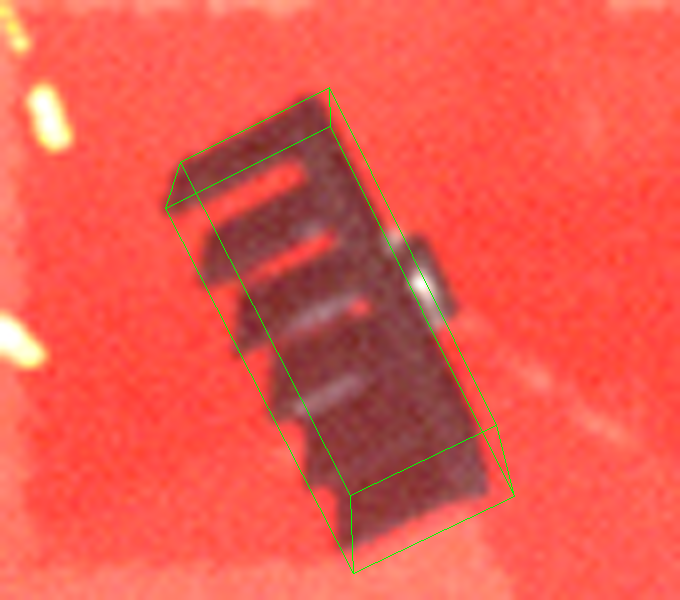

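```bash
cat >> h.py <<'E'
def tool(M,o,g,t,s):
    """tool pose for part pose (M,o), grasp point g and approach t in part (x,z); s=+-1 finger flip"""
    z=M@[t[0],0,t[1]]; y=s*M[:,1]; Rt=np.column_stack([np.cross(y,z),y,z])
    return o+M@[g[0],0,g[1]]-.003*z, quat(Rt), z
def part(zdir,xdir): z=np.array(zdir,float);x=np.array(xdir,float);return np.column_stack([x,np.cross(z,x),z])
P0=np.array([.4833,.2192,.034]); M0=updown(-1.365)[0]
a=np.pi/6; G1=(-.0078,.010); T1=(np.sin(a),np.cos(a))
G2=(-.0105,.0228); T2=(.5**.5,-.5**.5)
def lying(spot,yaw): # u'=yaw, fin tips down, z=-u'
    u=np.array([np.cos(yaw),np.sin(yaw),0]); M=part(-u,[0,0,-1]); o=np.array([*spot,.012]); return M,o
ty=.0743
MF=part([0,0,1],[np.cos(ty),np.sin(ty),0]); PF=np.array([.522,-.010,.003])
E
python3 - <<'E'
from h import *
from rig import bot
ok=lambda p,q:bot.ik(p,q) is not None
def chk(M,o,g,t,s):
    p,q,z=tool(M,o,g,t,s); U=np.array([0,0,1])
    return "".join("01"[ok(v,q)] for v in(p,p-.07*z,p+.1*U,p+.15*U))
for s in(1,-1): print("pick",s,chk(M0,P0,G1,T1,s),"place",chk(MF,PF,G2,T2,s))
for spot in((.38,-.06),(.4,.03),(.36,-.12)):
  for yd in range(-180,180,30):
    M,o=lying(spot,np.radians(yd))
    print(spot,yd,*["%d:%s/%s"%(s,chk(M,o,G1,T1,s),chk(M,o,G2,T2,s)) for s in(1,-1)])
E
```

```text
pick 1 1111 place 1110
pick -1 1111 place 1111
(0.38, -0.06) -180 1:0000/1111 -1:0000/1111
(0.38, -0.06) -150 1:1111/1111 -1:1111/1111
(0.38, -0.06) -120 1:1111/1111 -1:1111/1111
(0.38, -0.06) -90 1:1111/1111 -1:1111/1111
(0.38, -0.06) -60 1:1111/0000 -1:1111/0001
(0.38, -0.06) -30 1:1111/0001 -1:1111/0001
(0.38, -0.06) 0 1:1111/0001 -1:1111/0000
(0.38, -0.06) 30 1:1111/1111 -1:1111/1111
(0.38, -0.06) 60 1:1111/1111 -1:1111/1111
(0.38, -0.06) 90 1:0111/1111 -1:0111/1111
(0.38, -0.06) 120 1:1000/1111 -1:1000/1111
(0.38, -0.06) 150 1:0000/1111 -1:0000/1111
(0.4, 0.03) -180 1:0000/1111 -1:0000/1111
(0.4, 0.03) -150 1:0001/1111 -1:0001/1111
(0.4, 0.03) -120 1:1111/1111 -1:1111/1111
(0.4, 0.03) -90 1:1111/1111 -1:1111/1111
(0.4, 0.03) -60 1:1111/0111 -1:1111/0111
(0.4, 0.03) -30 1:1111/1000 -1:1111/1001
(0.4, 0.03) 0 1:1111/0001 -1:1111/0001
(0.4, 0.03) 30 1:1111/0011 -1:1111/0011
(0.4, 0.03) 60 1:1111/1111 -1:1111/1111
(0.4, 0.03) 90 1:1111/1111 -1:1111/1111
(0.4, 0.03) 120 1:0000/1111 -1:0000/1111
(0.4, 0.03) 150 1:1011/1111 -1:1011/1111
(0.36, -0.12) -180 1:0000/1111 -1:0000/1111
(0.36, -0.12) -150 1:1111/1111 -1:1111/1111
(0.36, -0.12) -120 1:1111/1111 -1:1111/1111
(0.36, -0.12) -90 1:1111/1111 -1:1111/1111
(0.36, -0.12) -60 1:1111/1000 -1:1111/1001
(0.36, -0.12) -30 1:1111/0001 -1:1111/0001
(0.36, -0.12) 0 1:1111/0001 -1:1111/0001
(0.36, -0.12) 30 1:1111/1111 -1:1111/1111
(0.36, -0.12) 60 1:1111/1111 -1:1111/1111
(0.36, -0.12) 90 1:0101/1111 -1:0101/1111
(0.36, -0.12) 120 1:1110/1111 -1:1110/1111
(0.36, -0.12) 150 1:0000/1111 -1:0000/1111
```

```bash
cat >> h.py <<'E'
SPOT=(.38,-.06); YAW=np.radians(-100); UP=np.array([0,0,1.])
E
python3 - <<'E'
from h import *
from rig import bot
ML,PL=lying(SPOT,YAW)
best=None
for s in(1,-1):
    p,q,z=tool(M0,P0,G1,T1,s); p2,q2,_=tool(ML,PL,G1,T1,s)
    j=bot.ik(p-.07*z,q); k=bot.ik(p2+.1*UP,q2); print(s,np.round(j,2),np.round(k,2))
    c=abs(j-bot.observe()["joints"]).max()+abs(k-j).max()
    if best is None or c<best[0]: best=(c,s)
s=best[1];print("s",s)
p,q,z=tool(M0,P0,G1,T1,s)
bot.move_gripper(.78)
bot.reach(p-.07*z,q); bot.servo_line(p,vel=.06)
o=bot.observe();print(o["force"],o["tool_pos"]-p)
bot.move_gripper(0,strength=15); o=bot.observe();print("gap",o["finger_gap"]*88,o["grip_force"],o["force"],o["time"])
bot.servo_line(p+.03*UP,vel=.05);o=bot.observe();print("gap",o["finger_gap"]*88,o["grip_force"],o["force"])
open("s1","w").write(str(s))
t=bot.get_image("scene")["image"];w=bot.get_image("wrist")["image"]
im=np.hstack([cv2.resize(t[100:260,140:340],(400,320),interpolation=cv2.INTER_CUBIC),cv2.resize(w,(400,320))])
cv2.imwrite("pics/p1.png",im[:,:,::-1])
E
```

```text
1 [ 0.52  0.64  1.47 -0.52  1.25 -2.6 ] [-0.95  0.49  1.98  0.67  1.56  2.03]
-1 [ 0.52  0.64  1.47 -0.52  1.25  0.54] [-0.95  0.49  1.98  0.67  1.56 -1.11]
s -1
[ 0.27744615  0.60734708 -0.08795784] [0.00014048 0.00023954 0.0002856 ]
gap 0.16031649495768888 0.0 [0.09332103 0.22411737 0.38032845] 6.2
gap 0.45576664158138686 0.0 [-0.18052021 -0.56952369 -0.21670936]
```

View pics/p1.png

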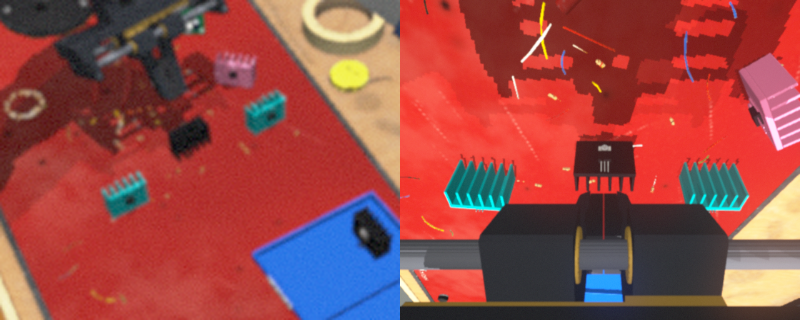

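The gripper closed on nothing. In the wrist view at right (605,165) the sink seems to be in a different pose, with the transistor face visible. I'll back off and look from above.

Run:
```python
from h import *
from rig import bot
s=-1;p,q,z=tool(M0,P0,G1,T1,s)
c0=bot.get_image("wrist")
print("grasp px",proj(c0,[p+.03*UP+.003*z,p+.03*UP+.022*z]),"part px",proj(c0,[P0-[0,0,.017]]))
bot.servo_line(p+.03*UP-.06*z,vel=.15)
bot.move_gripper(.95)
bot.reach([.47,.21,.14],[0,.128,.9918,0])
c=bot.get_image("wrist");pickle.dump([c0,c],open("w2.pkl","wb"))
pc=proj(c,[P0-[0,0,.017]])[0];print(pc,c["image"].shape)
u,v=map(int,pc)
A=c0["image"][150:310,180:380];B=c["image"][max(0,v-80):v+80,max(u-100,0):u+100]
f=lambda a:cv2.resize(np.clip(a*1.7,0,255).astype(np.uint8),(400,320),interpolation=cv2.INTER_CUBIC)
cv2.imwrite("pics/p2.png",np.hstack([f(A),f(B)])[:,:,::-1])
```

```text
grasp px [[285.38362132 257.32225519]
 [285.30456786 243.39803323]] part px [[285.27420102 213.32825011]]
[299.06012285 211.36713604] (420, 560, 3)
```

View pics/p2.png

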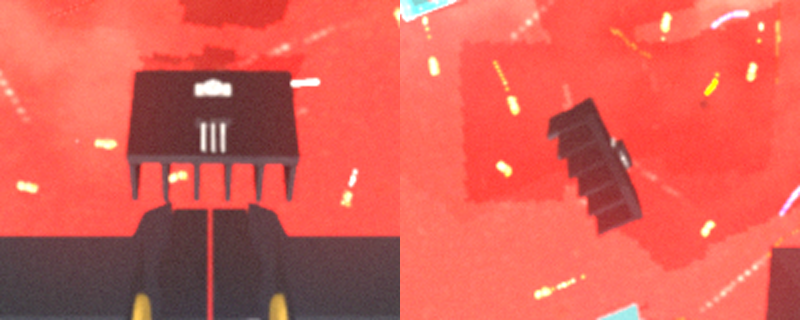

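Run:
```python
from h import *
w1=pickle.load(open("w1.pkl","rb"));c0,c=pickle.load(open("w2.pkl","rb"))
print("before",fit([w1],updown,[.484,.219,-1.365],[40]),"after",fit([c],updown,[.484,.219,-1.365],[60]),fit([c],updown,[.484,.2,-1.5],[60]))
p,_=fit([c],updown,[.484,.219,-1.365],[60])
# overlay on both close images
o=[]
for k,(x0,y0) in((c0,(180,150)),(c,(199,131))):
    im=cv2.resize(np.clip(k["image"][y0:y0+160,x0:x0+200]*2.,0,255).astype(np.uint8),(400,320),interpolation=cv2.INTER_CUBIC)
    for pp,col in((p,(0,255,0)),([*P0[:2],-1.365],(255,255,0))):
        M,z=updown(pp[2]);P=(proj(k,BOX@M.T+[pp[0],pp[1],z])-[x0,y0]+.5)*2
        for i in range(8):
            for j in range(i):
                if bin(i^j).count("1")==1: cv2.line(im,tuple(map(int,P[i])),tuple(map(int,P[j])),col,1)
    o.append(im)
cv2.imwrite("pics/p3.png",np.hstack(o)[:,:,::-1])
```

```text
before (array([ 0.48430246,  0.21973021, -1.36466452]), np.float64(0.11267845591159087)) after (array([ 0.48277969,  0.2178917 , -1.58515361]), np.float64(0.6735424288925456)) (array([ 0.48278735,  0.2178918 , -1.58517771]), np.float64(0.6735424002987049))
```

View pics/p3.png

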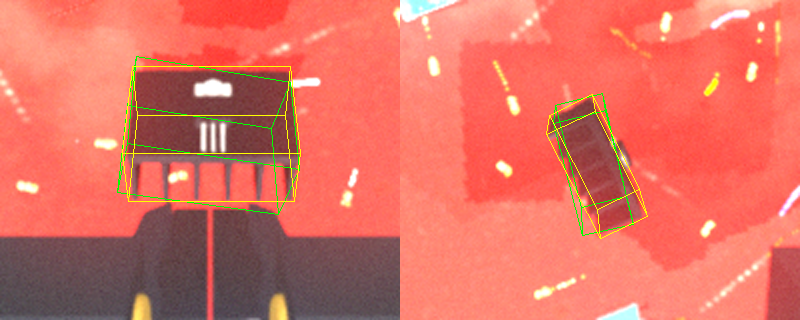

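Run:
```python
from h import *
d=pickle.load(open("d0.pkl","rb"));c0,c=pickle.load(open("w2.pkl","rb"))
p,q,z=tool(M0,P0,G1,T1,-1);p=p+.03*UP
x=Ro.from_quat([*q[1:],q[0]]).as_matrix()[:,0]
print("z",z,"x",x,"p",p,"cam0",-c0["R"].T@c0["t"],"fwd",c0["R"][2])
cr=lambda c,X,o:((proj(c,X)-o+.5)*2).round().tolist()
T=p+.022*z
X=[p,T,T+.009*x,T-.009*x]
print("tips scene crop",cr(d["scene"],X,[140,100]));print("wrist crop",cr(c0,X,[180,150]))
print("part top in scene",cr(d["scene"],[P0],[140,100]))
# wrist view at vertical start: where do tips project?
a=cv2.imread("pics/p1.png")[0:200,60:330]; cv2.imwrite("pics/p4.png",cv2.resize(np.clip(a*1.6,0,255).astype(np.uint8),None,fx=2.9,fy=2.9,interpolation=cv2.INTER_CUBIC))
```

```text
z [ 0.10217337 -0.48944928 -0.8660254 ] x [-0.17696947  0.84775103 -0.5       ] p [0.48139958 0.22830376 0.05659808] cam0 [0.45215126 0.36613203 0.16263643] fwd [ 0.14593988 -0.69733168 -0.70173362]
tips scene crop [[181.0, 110.0], [189.0, 127.0], [185.0, 126.0], [192.0, 128.0]]
wrist crop [[212.0, 221.0], [212.0, 188.0], [212.0, 155.0], [212.0, 219.0]]
part top in scene [[188.0, 128.0]]
```

View pics/p4.png

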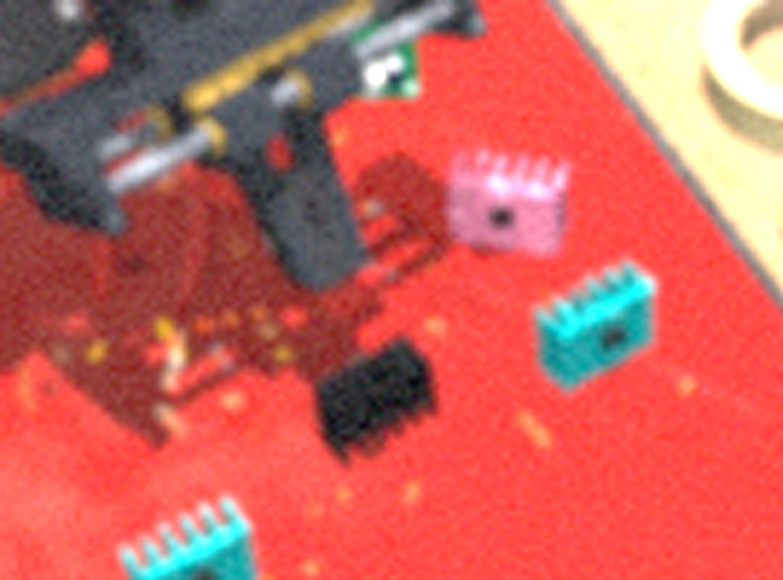

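Run:
```python
from h import *
from rig import bot
w=pickle.load(open("w1.pkl","rb"))
# w1: TCP commanded (.485,.214,.19) with start orientation
R=Ro.from_quat([.128,.9918,0,0]).as_matrix()
p=np.array([.485,.214,.19]);x,y,z=R.T
for e in(-.005,.003,.022): print(e,[proj(w,p+e*z+a*.009*x+b*y)[0].round().tolist() for b in(-.044,.044,-.0615,.0615) for a in(1,-1)])
im=w["image"].max(2)
for col in(130,145,160,170,178,385,395,405,420):
    r=np.where(im[235:,col]<60)[0]; print(col,235+r[:1])
o=bot.observe();print(o["tool_pos"],o["tool_rot"],o["finger_gap"])
```

```text
-0.005 [[185.0, 246.0], [188.0, 283.0], [379.0, 247.0], [376.0, 283.0], [146.0, 246.0], [150.0, 282.0], [417.0, 247.0], [414.0, 283.0]]
0.003 [[189.0, 240.0], [192.0, 275.0], [375.0, 241.0], [372.0, 275.0], [152.0, 240.0], [156.0, 275.0], [412.0, 241.0], [408.0, 275.0]]
0.022 [[198.0, 228.0], [200.0, 260.0], [366.0, 228.0], [364.0, 260.0], [165.0, 228.0], [168.0, 260.0], [400.0, 228.0], [397.0, 260.0]]
130 [270]
145 [257]
160 [253]
170 [255]
178 [255]
385 []
395 [294]
405 [288]
420 [270]
[0.46988975 0.21021491 0.13986407] [-1.22715180e-04  1.28041870e-01  9.91768746e-01 -1.38244508e-04] 0.9528642576916699
```

The visible fingertips sit about 33 mm short of what `tip_extent` implies, both in the wrist view and in the scene view. I'll settle it with a guarded touch on the bare mat.

Run:
```python
from h import *
from rig import bot
q=bot.observe()["tool_rot"]
bot.move_gripper(.4)
bot.reach([.40,.04,.08],q); bot.servo_line([.40,.04,.026],vel=.15)
f0=bot.observe()["force"]
z=.026
while z>-.02:
    z-=.0015; bot.servo_line([.40,.04,z],vel=.05); o=bot.observe()
    if abs(o["force"]-f0)[2]>2.5: break
print("contact cmd z",z,o["tool_pos"],o["force"]-f0,o["time"])
bot.servo_line([.40,.04,.1],vel=.3)
```

```text
contact cmd z -0.016000000000000004 [ 0.40017704  0.03997432 -0.01578648] [-1.25203423  0.92739687  5.38260644] 19.5667
```

Contact came with the reported TCP 15 mm below the mat, so the real tool sits 37 mm back along its axis, matching the pictures. I'll correct for it and retry.

```bash
sed -i 's/-\.003\*z, quat/+(.037-.003)*z, quat/' h.py
python3 - <<'E'
from h import *
from rig import bot
ok=lambda p,q:bot.ik(p,q) is not None
def chk(M,o,g,t,s):
    p,q,z=tool(M,o,g,t,s)
    return "".join("01"[ok(v,q)] for v in(p,p-.07*z,p+.06*UP,p+.1*UP))
for s in(1,-1): print("pick",s,chk(M0,P0,G1,T1,s),"place",chk(MF,PF,G2,T2,s))
for spot in((.38,-.06),(.4,.03),(.38,-.12)):
  for yd in(-140,-120,-100,-90,-80,60,80,100):
    M,o=lying(spot,np.radians(yd));print(spot,yd,chk(M,o,G1,T1,-1),chk(M,o,G2,T2,-1),chk(M,o,G2,T2,1))
s=-1
p,q,z=tool(M0,P0,G1,T1,s)
bot.move_gripper(.78)
bot.reach(p-.07*z,q); bot.servo_line(p,vel=.08)
o=bot.observe();print(o["force"],o["tool_pos"]-p)
bot.move_gripper(0,strength=15); o=bot.observe();print("gap",o["finger_gap"]*88,o["grip_force"],o["force"],o["time"])
E
```

```text
pick 1 1111 place 1111
pick -1 1111 place 1111
(0.38, -0.06) -140 1111 1111 1111
(0.38, -0.06) -120 1111 1111 1111
(0.38, -0.06) -100 1111 1111 1111
(0.38, -0.06) -90 1111 1111 1111
(0.38, -0.06) -80 1111 0111 0111
(0.38, -0.06) 60 1111 1111 1111
(0.38, -0.06) 80 1111 1111 1111
(0.38, -0.06) 100 0000 1111 1111
(0.4, 0.03) -140 1111 1111 1111
(0.4, 0.03) -120 1111 1111 1111
(0.4, 0.03) -100 1111 1111 1111
(0.4, 0.03) -90 1111 1111 1111
(0.4, 0.03) -80 1111 1111 1111
(0.4, 0.03) 60 1111 1111 1111
(0.4, 0.03) 80 1111 1111 1111
(0.4, 0.03) 100 0111 1111 1111
(0.38, -0.12) -140 1111 1111 1111
(0.38, -0.12) -120 1111 1111 1111
(0.38, -0.12) -100 1111 1111 1111
(0.38, -0.12) -90 1111 0111 0111
(0.38, -0.12) -80 1111 0001 0001
(0.38, -0.12) 60 1111 1111 1111
(0.38, -0.12) 80 0101 1111 1111
(0.38, -0.12) 100 0000 1111 1111
[-0.02785693 -0.12919736  0.40885121] [0.00024939 0.00030525 0.00039855]
gap 45.68024822028461 15.000226744450629 [-0.46278214  1.31368435  2.29288751] 24.0333
```

```bash
cat >> h.py <<'E'
SPOT=(.39,-.02); YAW=np.radians(-110)
def lower(bot,p,start=.006,stop=-.004,thr=2.5):
    bot.servo_line(p+start*UP,vel=.12); bot.wait(.2); f0=bot.observe()["force"]; h=start
    while h>stop:
        h-=.001; bot.servo_line(p+h*UP,vel=.03); f=bot.observe()["force"]-f0
        if abs(f[2])>thr: break
    print("lowered to",round(h,4),f.round(2))
    return h
E
python3 - <<'E'
from h import *
from rig import bot
s=-1
p,q,z=tool(M0,P0,G1,T1,s); bot.servo_line(p+.13*UP,vel=.2)
o=bot.observe();print("gap",o["finger_gap"]*88,o["force"])
ML,PL=lying(SPOT,YAW); p,q,z=tool(ML,PL,G1,T1,s)
bot.reach(p+.08*UP,q); o=bot.observe();print("gap",o["finger_gap"]*88,o["time"])
h=lower(bot,p)
bot.move_gripper(.62); bot.wait(.2)
bot.servo_line(p+h*UP-.09*z,vel=.15)
w=bot.get_image("wrist");sc=bot.get_image("scene");tp=bot.get_image("top");pickle.dump([w,sc,tp],open("l.pkl","wb"))
u,v=map(int,proj(sc,[PL])[0]);a,b=map(int,proj(w,[PL])[0]);print(u,v,a,b,bot.observe()["time"])
def f(im,u,v):
    im=cv2.copyMakeBorder(im,80,80,80,80,cv2.BORDER_CONSTANT);im=im[v+80-50:v+80+50,u+80-65:u+80+65];return cv2.resize(im,(400,308),interpolation=cv2.INTER_CUBIC)
cv2.imwrite("pics/l.png",np.hstack([f(sc["image"],u,v),f(w["image"],a,b)])[:,:,::-1])
E
```

```text
gap 45.31889417803151 [ 0.02738888  0.42761546 -1.25276773]
gap 45.38426485571324 26.3333
lowered to 0.001 [-2.77 -3.06  9.03]
241 263 286 245 29.9917
```

```bash
cat >> h.py <<'E'
def lyfit(yaw):
    M,o=lying((0,0),yaw); return M,.012
def upr(yaw): return part([0,0,1],[np.cos(yaw),np.sin(yaw),0]),0.
E
python3 - <<'E'
from h import *
w,sc,tp=pickle.load(open("l.pkl","rb"))
for n,c,r in(("w",w,70),("sc",sc,24),("tp",tp,22)):
    m=mask(c,proj(c,[*SPOT,.012])[0],r);ys,xs=np.nonzero(m);print(n,proj(c,[*SPOT,.012])[0].round(),m.sum(),xs.min(),xs.max(),ys.min(),ys.max())
    for k,g in(("lying",lyfit),("updown",updown),("upright",upr)):
        try:
            print(k,*min((fit([c],g,[*SPOT,YAW+d],[r]) for d in(0,np.pi/2,np.pi)),key=lambda t:t[1]))
        except Exception as e:print(k,str(e)[:80])
E
```

```text
w [286. 246.] 2920 248 322 200 255
lying [ 0.38955577 -0.01736803 -1.9192416 ] 0.09523461777589415
updown [ 0.39242775 -0.00990024  1.22237038] 0.14978357482642624
upright [ 0.39242775 -0.00990024  1.22237038] 0.14978357482642624
sc [241. 264.] 308 229 251 246 265
lying [0.40402587 0.01532823 1.20966983] 0.25130690110553344
updown [ 0.3974565  -0.0040662  -1.93312056] 0.21363486047025615
upright [ 0.3974565  -0.0040662  -1.93312056] 0.21363486047025615
tp [304. 263.] 318 284 306 248 273
lying [0.40355437 0.01389289 1.23245181] 0.13689327691560438
updown [ 0.39558877 -0.0040604   0.97321887] 0.30994482629383224
upright [ 0.39558877 -0.0040604   0.97321887] 0.30994482629383224
```

View pics/l.png

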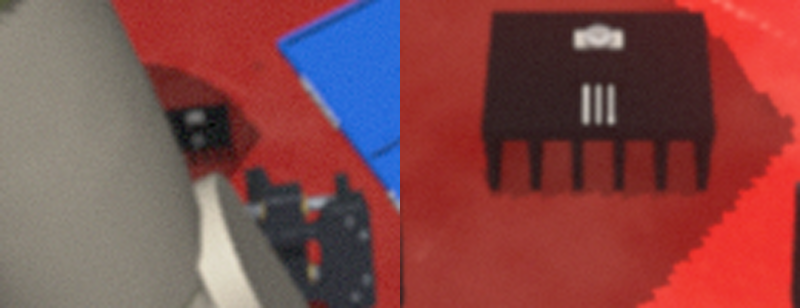

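The scene crop shows the transistor facing up at (195,120), and the lying hypothesis fits best (0.095). So the sink is lying on its fin tips with yaw as planned. Next is the regrasp from the head side.

Run:
```python
from h import *
from rig import bot
ML,PL=lying((.3896,-.0176),YAW)
o=bot.observe(); bot.servo_line(o["tool_pos"]+.06*UP,vel=.2)
bot.move_gripper(.75)
J=bot.observe()["joints"];c=[]
for s in(1,-1):
    p,q,z=tool(ML,PL,G2,T2,s);p2,q2,_=tool(MF,PF,G2,T2,s)
    a=bot.ik(p+.1*UP,q);b=bot.ik(p2+.08*UP,q2);print(s,a.round(2),b.round(2));c.append(max(abs(a-J).max(),0)+abs(b-a).max())
s=(1,-1)[int(np.argmin(c))];open("s2","w").write(str(s));print("s",s)
p,q,z=tool(ML,PL,G2,T2,s)
bot.reach(p+.1*UP,q); bot.servo_line(p+.003*UP,vel=.1); o=bot.observe();print(o["force"])
bot.servo_line(p,vel=.03);print(bot.observe()["force"])
bot.move_gripper(0,strength=15);o=bot.observe();print("gap",o["finger_gap"]*88,o["grip_force"],o["force"],o["time"])
```

```text
1 [ 0.09  0.49  1.85 -0.73  1.29 -2.32] [-0.4   0.32  2.22  1.92  0.35  2.42]
-1 [ 0.09  0.49  1.85 -0.73  1.29  0.82] [-0.4   0.32  2.22  1.92  0.35 -0.72]
s -1
[ 0.53054857 -0.89617025 -0.2679092 ]
[-0.13415246 -0.25841923  1.01797388]
gap 45.24096502552105 15.000022281892598 [-0.13337214  0.34087004  1.21922932] 34.3167
```

Run:
```python
from h import *
from rig import bot
s=int(open("s2").read())
o=bot.observe();bot.servo_line(o["tool_pos"]+.11*UP,vel=.2)
p,q,z=tool(MF,PF,G2,T2,s)
bot.reach(p+.08*UP,q);o=bot.observe();print("gap",o["finger_gap"]*88,o["force"],o["time"])
w=bot.get_image("wrist");tp=bot.get_image("top");pickle.dump([w,tp],open("f0.pkl","wb"))
h=lower(bot,p,start=.007,thr=2.0);o=bot.observe();print(o["tool_pos"]-p,o["time"])
```

```text
gap 45.52267811819652 [-0.21227472  0.59624973 -0.27158395] 37.2667
lowered to 0.001 [-4.57 -0.79  9.55]
[3.57540994e-04 4.21540299e-06 1.76814222e-03] 39.825
```

Run:
```python
from h import *
from rig import bot
s=int(open("s2").read()); p,q,z=tool(MF,PF,G2,T2,s)
bot.move_gripper(.58); bot.wait(.2)
o=bot.observe();print(o["force"]);p0=o["tool_pos"]
bot.servo_line(p0-.10*z,vel=.12)
bot.wait(.3)
w=bot.get_image("wrist");tp=bot.get_image("top");sc=bot.get_image("scene");pickle.dump([w,tp,sc],open("f1.pkl","wb"))
seed=[*PF[:2],.02]
up=lambda y:(upr(y)[0],.003)
def ly(y): M,_=lying((0,0),y);return M,.015
d0=pickle.load(open("d0.pkl","rb"))
for n,c,r in(("w",w,75),("tp",tp,20),("sc",sc,22)):
    print(n,proj(c,[seed])[0].round())
    for k,g in(("up",up),("lying",ly)):
        try:print(k,*min((fit([c],g,[*PF[:2],ty+d],[r]) for d in(0,np.pi)),key=lambda t:t[1]))
        except Exception as e:print(k,str(e)[:80])
# did the kept parts move? compare top view before/after at each
for n,uv in(("kept",(292,159)),("cap",(345,153)),("pot",(402,149))):
    u,v=uv;a=d0["top"]["image"][v-14:v+15,u-18:u+19].astype(int);b=tp["image"][v-14:v+15,u-18:u+19].astype(int);print(n,np.abs(a-b).mean().round(1))
print(bot.observe()["time"])
```

```text
[-0.55505797 -0.4406301   0.32887155]
w [286. 209.]
up attempt to get argmax of an empty sequence
lying attempt to get argmax of an empty sequence
tp [298. 197.]
up [0.49926835 0.01406011 1.14627356] 0.9858537813317534
lying [ 4.80821499e-01 -1.33660487e-03  3.76546571e+00] 0.9913126115721923
sc [296. 233.]
up [ 0.52380908 -0.00885388  2.96236242] 0.28888860149007245
lying [0.51064279 0.00609005 2.63528432] 0.3874037957194777
kept 7.6
cap 8.1
pot 8.2
41.7583
```

Run:
```python
from h import *
w,tp,sc=pickle.load(open("f1.pkl","rb"))
im=w["image"];g=cv2.resize(im,(56,42),interpolation=cv2.INTER_AREA).astype(int)
def ch(p):
    r,gr,b=p
    if b>r+35 and b>90: return "b"
    if r>gr+50: return "r"
    if max(p)<45: return "#"
    if max(p)<90: return "+"
    if min(p)>150: return "W"
    return "."
for r in g: print("".join(ch(p) for p in r))
B=proj(w,BOX@MF.T+PF);print(B.round().tolist())
print(im[200:215:7,250:330:10].tolist())
```

```text
WW..............+++++........WWW..WW.WWW...W.W..........
.................++.....WW...WWWW......W...W...WWW......
......................WWW......WWW.........WW.WW........
...............W.....WWWW....WWWWWWWWWW..W..W.WWW.......
.............W.....WWWWWWW...WWW..WWWWWWWWW.WWWWWWWW....
................WWWWWW.WWW.WWWWWW.....W..WW.WW..WW......
.......W..WWW..WWWW.WW......W.WWWWWWW.W.....WWW.........
rrrrrrrr.............WW..WW..WW.WWWWWWWW.....WWW.....W..
rrrrrrrrrrrrrrrrrrrrrrrrrrrr.........WWWWWWWWWWWWWW..WW.
bbrrrrrrrrrrrrrrrrrrrrrrrrrrrrrrrrr....bbbbbbbbbbbbbbbbb
bb.rrrrrrrrrrrrrrrrrrrbbbbbbbbbbbbbbbbbbbbbbbbbbbbbbbbbb
bb+rrrrrrrrrrrrrrrrrrrbbbbbbbbbbbbbbbbbbbbWbbbbbbbbbbbbb
b+#+rrrrrrrrrrrrrrrrrrbbbb+...+bbbbbbbbbbbbbbbbbbbbbbbbW
bb+.rrrrrrrrrrrrrrrrrrbbbb+b.bbbbbbbbbbbbbbbbbbbbbbbbbb.
bbbrrrrrrrrrrrrrrrrrrrbbbbbbbbbbbbbbbbbbbbbbbbbbbbbbbbbb
bbbrrrrrrrrrrrrrrrrrrbbbbbbbbbbbbbbbbbbbbbbbbbbbbbbbbbbb
..rrrrrrrrrrrrrrrrrrrbbbbbbbbbbbbbbbbbbbbbbbbbbbbbbbbbbb
rrrrrrrrrrrrrrrrrrrrrbbbbbbbbbbbbbbbbbbbbbbbbbbbbbbbbbbb
rrrrrrrrrrrrrrrrrrrrrbbbbbbbbbbbbbbbbbbbbbbbbbbbbbbbbbbb
rrrrrrrrrrrrrrrrr
[... 1097 characters left out ...]
rrrrrrrrr#####+..........
+++++++++++###+..rrrrrrrrrrrrrrrrrrrrrrr................
+++++++++++++++++++++...++++++++.....+++++++++++++++++++
++++++++++++++++++++++++++++++++++++++++++++++++++++++++
[[319.0, 231.0], [323.0, 206.0], [253.0, 230.0], [249.0, 206.0], [318.0, 206.0], [322.0, 180.0], [254.0, 206.0], [251.0, 180.0]]
[[[53, 71, 146], [46, 145, 253], [41, 144, 252], [37, 84, 179], [35, 76, 164], [41, 145, 253], [40, 145, 253], [44, 76, 162]], [[39, 47, 108], [36, 47, 108], [35, 48, 108], [35, 48, 107], [34, 46, 109], [31, 48, 110], [28, 47, 111], [30, 52, 119]], [[33, 62, 141], [33, 45, 107], [30, 43, 105], [243, 240, 241], [244, 240, 241], [30, 44, 109], [31, 44, 111], [37, 97, 206]]]
```

Run:
```python
import h
from h import *
w,tp,sc=pickle.load(open("f1.pkl","rb"))
def mk(c,seed,r):
    im=c["image"].astype(int);m=((im[:,:,2]<150)&(im[:,:,0]<80)).astype(np.uint8)
    k=np.zeros_like(m);cv2.circle(k,tuple(int(v) for v in seed),int(r),1,-1);m*=k
    n,l,st,_=cv2.connectedComponentsWithStats(m);return (l==1+np.argmax(st[1:,4])).astype(np.uint8)
h.mask=mk
up=lambda y:(upr(y)[0],.003)
def dn(y): return updown(y)[0],.037
def ly(y): M,_=lying((0,0),y);return M,.015
for n,c,r in(("w",w,60),("sc",sc,20)):
  for k,g in(("up/down",up),("lying",ly)):
    print(n,k,*min((fit([c],g,[*PF[:2],ty+d],[r]) for d in(0,np.pi)),key=lambda t:t[1]))
m=mk(w,proj(w,[[*PF[:2],.02]])[0],60);print(h.hull(np.argwhere(m)[:,::-1]).reshape(-1,2).min(0),h.hull(np.argwhere(m)[:,::-1]).reshape(-1,2).max(0))
im=w["image"].astype(int)
for r in range(172,240,2):print(r,"".join("W" if p.min()>120 else "#" if p[2]<150 and p[0]<90 else "." for p in im[r,240:335:1]))
B=proj(w,(BOX@MF.T+PF));print(proj(w,np.array([[-.008,0,0],[-.008,0,.034]])@MF.T+PF))
```

```text
w up/down [ 0.52217973 -0.00928388  0.11794624] 0.09514449710586115
w lying [ 0.54822643 -0.00702115  0.07504032] 0.16603509399485128
sc up/down [ 0.51980764 -0.00823496 -0.04036413] 0.13446785708078834
sc lying [ 0.54057349 -0.00952042 -0.40481047] 0.25230447409348367
[249. 182.] [320. 230.]
172 ...............................................................................................
174 ...............................................................................................
176 ...............................................................................................
178 ...............................................................................................
180 ...............................................................................................
182 ............#............#............##...........##...........##............#................
184 ...........##............##...........##...........##...........##...........##................
186 ...........###...........##...........##...........##...........##...........###...............
188 ..
[... 1952 characters left out ...]
########################.................
228 .............################################################################..................
230 ................................###################............................................
232 ...............................................................................................
234 ...............................................................................................
236 ...............................................................................................
238 ...............................................................................................
[[286.00234929 230.47938593]
 [286.14997549 206.14267229]]
```

Run:
```python
from rig import bot
import numpy as np
o=bot.observe();bot.servo_line(o["tool_pos"]+np.array([0,0,.05]),vel=.15);bot.wait(.3)
print(bot.sign_off(),bot.observe()["time"])
```

```text
the job is handed in; nothing more can be done
the job is handed in; nothing more can be done
```

The black heat sink was turned right way up and stands on the floor of the left bay, in front of the other heat sink. My last camera check showed it upright and the other tray parts unmoved, and the job is handed in.

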